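Unclip the fan guard from a controller and lay it in the parts tray

TASK

Take the black clip-on guard off the cooling fan of the grey controller: squeeze its two orange tabs inward gently, each no further than it takes until both let go (crushed tabs crack, and pulling hard while one is still hooked tears it), and lift the guard straight off. Then set it down, without dropping it, flat and right way up inside the blue tray. Leave the other things on the table where they are.

Things in the scene. Friction and masses are not known exactly. Their poses are not given: they have to be found in the camera images.
- controller: Grey housing, 150 (x) x 130 (y) x 40 mm high, fixed to the table; origin under its centre on the table, z up. The guard sits on its flat top, centred, same yaw, and fits over a 42 mm square collar 14 mm high with 1 mm of play all round. The fan is sunk in the top. Around the guard the top is clear.
- guard: Black square fan guard, 48 x 48 mm, 29 mm high, about 0.1 kg, loose; origin at the centre of its lower rim, z up, y from the right to the left tab. Its orange tabs stand out at +y and -y: 63 mm over both pads at rest, 7.5 mm proud of the side walls. While a tab is hooked the guard lifts only 1 mm. A gripper whose pads swing down as it closes presses the guard onto its seat first.
- tab_left: Orange spring tab on the guard's +y side. Origin and axes coincide with the guard's while at rest; moves along -y when pressed. Press pad 16 mm wide (x), 8 to 22 mm above the guard's lower rim, outer face at y = +31.5 mm. Needs 1 N + 1.8 N per mm; lets go at 2.2 to 5.8 mm, different at each tab and start: only feel tells. 1.5 mm deeper its leg meets a hard stop; over 18 N the pad cracks.
- tab_right: The same orange spring tab on the guard's -y side, outer face of its pad at y = -31.5 mm, moves along +y when pressed. Lets go at its own depth of 2.2 to 5.8 mm, counted from the guard's centred seat; hard stop 1.5 mm deeper. In an off-centre squeeze one tab may be at its stop before the other lets go: then the hand has to give way sideways so that only the other tab is pressed on.
- catch_left: Aluminium lip inside the guard at its +y side that the left tab's barb hooks under; fixed to the controller. Origin nominally at the centre of the guard's seat, 40 mm above the table, but shifted up to 1.8 mm along y from start to start (too little for the measured poses to tell). Carries the stop behind the tab's leg. More than 15 N against the guard tears the barb.
- catch_right: The same aluminium lip and stop at the -y side for the right tab; it is shifted along y by an amount of its own.
- tray: Shallow blue tray, 145 x 145 x 18 mm, walls and floor 4 to 5 mm thick, fixed to the table; origin under its centre, z up. Empty.
- tester: Black handheld tester with orange keys, 142 x 65 x 30 mm, lies on the table; leave it alone.
- memory_stick: Green usb stick, 56 x 18 x 8 mm, lies on the table; leave it alone.
- spare_board: Green circuit board, 75 x 105 x 22 mm, lies on the table; leave it alone.
- tape: Tan roll of tape, 88 mm across, 24 mm high, lies flat on the table; leave it alone.
Things that resemble listed ones, but are neither listed nor needed, are in the scene too. Leave any purple look-alike of the guard alone.

How it is judged (in metres and radians):
On the way:
1. the guard is unclipped and lifted clear of the controller, held level in the fingers (z of guard in the frame of controller above 0.07 m and angle between guard's own z axis and vertical below 0.4 rad and contact force between the fingers and guard above 0.3 N), for 0.2 s.
At the end, for the whole second after the job is handed in: The guard rests inside the tray on its floor (lower rim under 10 mm above the tray's underside, centre within 42 mm of the tray's centre along both tray axes), right way up and flat within 0.12 rad, released and still (x of guard in the frame of tray between -0.042 and 0.042 m and y of guard in the frame of tray between -0.042 and 0.042 m and z of guard in the frame of tray between 0 and 0.01 m and angle between guard's own z axis and vertical below 0.12 rad and linear speed of guard below 0.02 m/s); the robot touches nothing.
It fails at once if a tab is crushed (over 18 N from the fingers) (contact force between the fingers and tab_left above 18 N or contact force between the fingers and tab_right above 18 N).
It fails at once if the guard is pulled or forced against a catch with over 15 N (contact force between guard and catch_left above 15 N or contact force between guard and catch_right above 15 N).
It fails at once if the guard is forced against the controller's housing with over 40 N (contact force between guard and controller above 40 N).
It fails at once if the guard is dropped or thrown into the tray (over 0.5 m/s near it with no finger on it) (distance between guard and tray below 0.1 m and contact force between the fingers and guard below 0.05 N and linear speed of guard above 0.5 m/s).
It fails at once if a bystander (tester, usb stick, circuit board or tape roll) is pushed over 25 mm from its place (distance of any of tester, memory_stick, spare_board, tape from where it was at the start of the episode above 0.025 m).
It also fails if it takes over 72 s, if anything falls off the work surface, if the arm or the gripper's body presses on something with over 40 N, if the wrist force passes 120 N, or if a joint passes its speed limit or range.

ROBOT

A 6-joint arm with a two-finger parallel gripper is mounted at the origin on a cart in front of the work surface, level with it; the furniture and walls round the work are solid. World frame = base frame: x ahead of the robot, y to its left, z up, the work surface at z = 0. Lengths are in mm, angles in rad, forces in N, time in s.
With the tool pointing down it reaches from about 250 to 775 mm from the base axis. Payload 8.9 kg.
Tool frame: the origin (TCP) lies between the finger pads; the fingertips stand ctrl.tcp_to_tips ahead of it and the grasp point (between the pads) lies 8 mm behind it (ctrl.tcp_to_tips is the distance from the TCP to the fingertips, in mm); z points along the fingers, y is the line along which they close (so a half turn about z gives the same grasp; the last joint's range is limited). The gripper opens to 85 mm and grips with 20 to 120 N. Pads are 22 mm wide; open, the fingers measure 114 mm over their backs; the gripper's body (76 mm by 85 mm) begins 54 mm behind the grasp point. The pads swing forward as they close: fully open they stand 13 mm farther back than shut.
Start: joints at [-1.457, 0.291, -0.153, 1.127, 0, 1.431], TCP at [131.313, -508.312, 242.305] pointing down, gripper open.
Joint ranges: [-2.52, 2.52], [-0.91, 1.74], [-1.3, 1.37], [-1.96, 2.02], [-1.52, 1.47], [-3.14, 3.14]. Speed limits (rad/s): [2.22, 2.22, 2.79, 3.14, 3.14, 3.14].

INTERFACE

Orientations are given as a 3x3 rotation matrix whose columns are the frame's x, y, z axes.
In Python, from bench import ctrl gives the robot as it stands. The module is installed in compiled form; this text tells all that it offers.
- The arm moves only by the tool jog_arm, never from a script. Its arguments are lists of equal length, an entry for each row: "claw": the opening, from -1 (shut) to 1 (fully open); "delta_pos": the shift along the tool's x, y, z as a fraction of full scale, a list of three; "angular": the turn, a rotation vector about the tool's x, y, z as a fraction of full scale, a list of three. In form: {"claw": [claw, ...], "delta_pos": [[x, y, z], ...], "angular": [[ax, ay, az], ...]}. A call has 1 to 12 rows; each row shifts and turns the commanded pose from where the row before left it, along the tool's axes as they then stand; what a row does not reach is not made up. Full scale, the value 1, is 200 mm for a shift and 360 degrees for a turn. A row lasts 1/12 s, in which the tool goes at most 41.7 mm and 7.16 degrees, less where a joint would pass 70% of its speed; a pose out of reach is approached as far as the arm can. A call with a number of a shift or a turn outside -1 to 1 is refused whole. A call with a gripper value outside its range is refused whole. The fingers move at their own pace and stop on an object; "newtons" is the grip in N (left out, the last holds). Time passes only in rows, so rows that do not move let the fingers close. It gives the time, the measured TCP pose, the force, the opening and the grip force at its end, in the units of the state.
- ctrl.read_state(): the state, without advancing time (a new reading comes with each control period).
- ctrl.get_image(name): name is "scene" or "top" or "wrist"; returns the picture (384x512x3 uint8, red, green, blue); there is no depth.
- ctrl.get_calibration(name): a dict with "camera_matrix" (3x3 intrinsics, pixels), "distortion" ([k1, k2, p1, p2, k3] as OpenCV has them; the pictures are not rectified), "cam_to_world" (4x4, takes a point from camera to world coordinates); the wrist camera has in their place "T_tool_cam" (4x4, takes a point from camera to tool coordinates, whose origin is the TCP and whose axes are the flange's). Camera axes: x right, y down, z forward; pixel columns grow to the right and rows downward; lengths in mm; the calibration is good to about 2 mm. A picture is of the moment at which its call begins: read the wrist's pose just before it. get_calibration takes no time and is no camera call.
- ctrl.close_job(): hands the job in; it is judged then, once.
The state is a dict: "clock": time; "joint_pos": joint angles; "joint_velocities": joint speeds; "joint_torque": joint torques, N m; "ee_pos": TCP position; "tcp_rot": TCP orientation; "contact_force": force on the tool from outside, world axes, zero at the start; "ft_torque": the same for the moment, N m; "opening": opening from 0.0 (shut) to 1.0 (fully open); "grip_force": force on a finger pad.
Only numpy, scipy, OpenCV 4.12 (cv2) and the standard library are available. Lean on these libraries where they do the work, as an engineer would, in place of code of your own. Each camera call takes 0.05 s, during which the arm holds its last target. There are 200 camera calls.

## Working session

There is one attempt and no reset: what is moved stays moved. The work goes in short steps, Python scripts to look and compute and a tool call to move; the robot and the scene stay as the last step left them, time stands still between calls to the robot, and variables do not carry over. Pictures are saved under pics/ and viewed, at most 10 in all, crops included, and the job is handed in when it is done.

Besides the shell and the picture viewer there is one more tool, called after ">>>" as a command line: name --argument value ..., lists and objects as JSON in quotes. jog_arm: Moves the arm, as the interface text tells. Its arguments: {"type":"object","properties":{"claw":{"type":"array","items":{"type":"number"}},"delta_pos":{"type":"array","items":{"type":"array","items":{"type":"number"}}},"angular":{"type":"array","items":{"type":"array","items":{"type":"number"}}},"newtons":{"type":"number"}},"required":["claw","delta_pos","angular"]}

```bash
mkdir -p pics
python3 - <<'E'
from bench import ctrl
import cv2,numpy as np
np.set_printoptions(precision=3,suppress=True)
s=ctrl.read_state();print(s,ctrl.tcp_to_tips)
for n in("top","scene"):
    im=ctrl.get_image(n);cv2.imwrite(f"pics/{n}0.png",im[:,:,::-1])
    print(ctrl.get_calibration(n))
print(ctrl.get_calibration("wrist"))
E
```

```text
{'clock': 0.0, 'joint_pos': array([-1.457,  0.291, -0.154,  1.127, -0.   ,  1.431]), 'joint_velocities': array([ 0.001, -0.001, -0.002,  0.   , -0.   ,  0.002]), 'joint_torque': array([ -0.   , -53.714,  33.137,   0.016,  -0.   ,  -0.   ]), 'ee_pos': array([ 131.246, -507.88 ,  241.719]), 'tcp_rot': array([[ 0.968,  0.25 , -0.   ],
       [ 0.25 , -0.968,  0.001],
       [ 0.   , -0.001, -1.   ]]), 'contact_force': array([-0.379, -1.068,  0.212]), 'ft_torque': array([-0.015,  0.002,  0.002]), 'grip_force': 0.0, 'opening': 1.000799060148973} 11.0
{'camera_matrix': array([[456.982,   0.   , 255.838],
       [  0.   , 456.982, 203.221],
       [  0.   ,   0.   ,   1.   ]]), 'distortion': array([-0.084,  0.   ,  0.   ,  0.   ,  0.   ]), 'cam_to_world': array([[  -0.009,   -0.993,    0.114,  310.297],
       [  -1.   ,    0.009,    0.001,    0.272],
       [  -0.002,   -0.114,   -0.993, 1317.959],
       [   0.   ,    0.   ,    0.   ,    1.   ]])}
{'camera_matrix': array([[385.145,   0.   , 248.883],
       [  0.   , 385.145, 192.256],
       [  0.   ,   0.   ,   1.   ]]), 'distortion': array([-0.068,  0.   ,  0.   ,  0.   ,  0.   ]), 'cam_to_world': array([[   0.479,   -0.387,    0.788, -455.732],
       [  -0.878,   -0.21 ,    0.431, -483.99 ],
       [  -0.001,   -0.898,   -0.44 ,  548.276],
       [   0.   ,    0.   ,    0.   ,    1.   ]])}
{'camera_matrix': array([[290.288,   0.   , 261.705],
       [  0.   , 290.288, 191.062],
       [  0.   ,   0.   ,   1.   ]]), 'distortion': array([-0.063,  0.   ,  0.   ,  0.   ,  0.   ]), 'T_tool_cam': array([[   0.   ,   -0.956,   -0.293,   74.816],
       [   1.   ,    0.   ,    0.   ,   -0.582],
       [  -0.   ,   -0.293,    0.956, -131.391],
       [   0.   ,    0.   ,    0.   ,    1.   ]])}
```

View pics/top0.png

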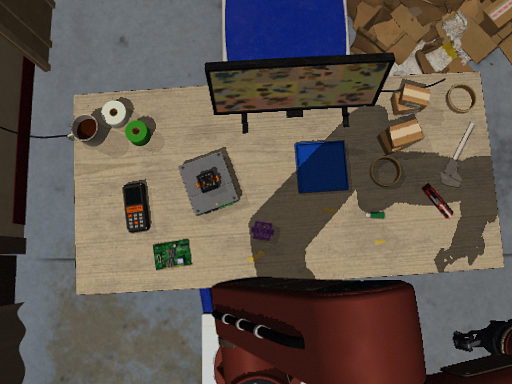

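View pics/scene0.png

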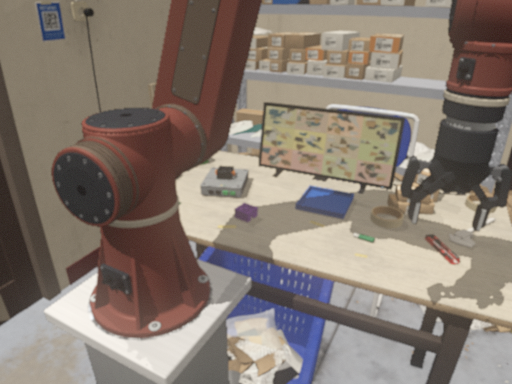

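The top view shows the controller at about (210,182), rotated, with the guard at (208,180). The tray is at (322,166), the purple decoy at (263,231) and the monitor beyond the tray. The scene view agrees.

```bash
cat > h.py <<'E'
from bench import ctrl
import cv2,numpy as np
np.set_printoptions(precision=2,suppress=True)
def rays(n,uv,s=None):
    c=ctrl.get_calibration(n)
    p=cv2.undistortPoints(np.float64(uv).reshape(-1,1,2),c['camera_matrix'],c['distortion']).reshape(-1,2)
    d=np.c_[p,np.ones(len(p))]
    if n=='wrist':
        T=np.eye(4);T[:3,:3]=s['tcp_rot'];T[:3,3]=s['ee_pos'];T=T@c['T_tool_cam']
    else: T=c['cam_to_world']
    return T[:3,3],d@T[:3,:3].T
def plane(n,uv,z,s=None):
    o,d=rays(n,uv,s); return o+d*((z-o[2])/d[:,2])[:,None]
def big(m,k=1):
    cs=cv2.findContours(m.astype(np.uint8),cv2.RETR_EXTERNAL,cv2.CHAIN_APPROX_NONE)[0]
    return sorted(cs,key=cv2.contourArea)[::-1][:k]
E
python3 - <<'E'
from h import *
im=cv2.imread('pics/top0.png');hsv=cv2.cvtColor(im,cv2.COLOR_BGR2HSV).astype(int)
H,S,V=hsv[...,0],hsv[...,1],hsv[...,2]
def roi(m,x0,x1,y0,y1):
    r=np.zeros_like(m);r[y0:y1,x0:x1]=m[y0:y1,x0:x1];return r
for nm,m,z in [('ctl',roi((S<45)&(V>60),165,250,140,220),40),('tray',roi((H>100)&(H<130)&(S>100),280,360,130,200),18),('guard-or',roi((H<16)&(S>150)&(V>100),185,232,160,205),58)]:
    for c in big(cv2.morphologyEx(m.astype(np.uint8),cv2.MORPH_CLOSE,np.ones((3,3))),2 if nm=='guard-or' else 1):
        P=plane('top',c,z)[:,:2].astype(np.float32)
        r=cv2.minAreaRect(P);print(nm,cv2.contourArea(c),r,P.mean(0),c.reshape(-1,2).mean(0))
x=im[150:215,170:250];cv2.imwrite('pics/c.png',cv2.resize(x,None,fx=8,fy=8,interpolation=2))
E
```

```text
ctl 2315.0 ((518.1728515625, 136.73568725585938), (150.17822265625, 131.6255340576172), 19.5992374420166) [518.14 136.31] [207.97 182.52]
tray 2375.5 ((567.32275390625, -189.6201934814453), (145.8936004638672, 145.6728515625), 3.282971143722534) [ 566.76 -189.43] [321.25 166.13]
guard-or 7.0 ((508.7327880859375, 163.31483459472656), (12.576191902160645, 7.056441307067871), 18.57369613647461) [508.16 163.87] [197.4 185. ]
guard-or 5.5 ((528.5479125976562, 109.62291717529297), (15.250288009643555, 4.997753620147705), 26.223901748657227) [528.18 109.31] [216.91 177.73]
```

View pics/c.png

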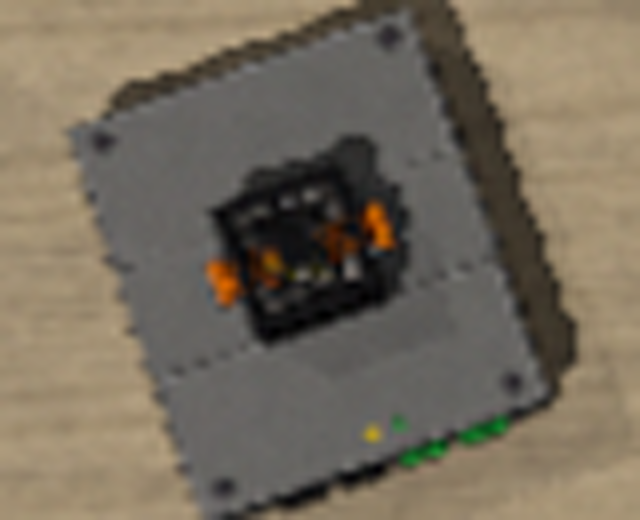

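Controller at (518.2, 136.7), yaw 19.6°. Its tabs lie on the controller's y axis, and the tray is at (567.3, −189.6), yaw about 3.3°. I'll make a half turn (about 185°) to keep joint 6 in mid range, then go above the guard.

>>> jog_arm --claw '[1,1,1,1,1,1,1,1,1,1,1,1]' --delta_pos '[[0,0,0],[0,0,0],[0,0,0],[0,0,0],[0,0,0],[0,0,0],[0,0,0],[0,0,0],[0,0,0],[0,0,0],[0,0,0],[0,0,0]]' --angular '[[0,0,-0.01978],[0,0,-0.01978],[0,0,-0.01978],[0,0,-0.01978],[0,0,-0.01978],[0,0,-0.01978],[0,0,-0.01978],[0,0,-0.01978],[0,0,-0.01978],[0,0,-0.01978],[0,0,-0.01978],[0,0,-0.01978]]' --newtons 20

```text
clock: 1.1
ee_pos: [131.3, -508.0, 242.0]
tcp_rot: [[-0.179, 0.984, -0.0], [0.984, 0.179, 0.001], [0.001, 0.0, -1.0]]
contact_force: [0.5, 0.4, 0.2]
opening: 0.999
grip_force: 0.0
```

>>> jog_arm --claw '[1,1,1,1,1,1,1,1,1,1,1,1]' --delta_pos '[[0,0,0],[0,0,0],[0,0,0],[0,0,0],[0,0,0],[0,0,0],[0,0,0],[0,0,0],[0,0,0],[0,0,0],[0,0,0],[0,0,0]]' --angular '[[0,0,-0.01978],[0,0,-0.01978],[0,0,-0.01978],[0,0,-0.01978],[0,0,-0.01978],[0,0,-0.01978],[0,0,-0.01978],[0,0,-0.01978],[0,0,-0.01978],[0,0,-0.01978],[0,0,-0.01978],[0,0,-0.01978]]'

```text
clock: 2.1
ee_pos: [131.3, -508.0, 242.0]
tcp_rot: [[-0.995, -0.1, -0.0], [-0.1, 0.995, 0.001], [0.0, 0.001, -1.0]]
contact_force: [0.4, 1.1, 0.0]
opening: 1.002
grip_force: 0.0
```

>>> jog_arm --claw '[1,1,1]' --delta_pos '[[0,0,0],[0,0,0],[0,0,0]]' --angular '[[0,0,-0.01978],[0,0,-0.01978],[0,0,0]]'

```text
clock: 2.35
ee_pos: [131.3, -508.1, 242.0]
tcp_rot: [[-0.94, -0.341, -0.0], [-0.341, 0.94, 0.001], [-0.0, 0.001, -1.0]]
contact_force: [0.2, -0.2, 0.3]
opening: 1.0
grip_force: 0.0
```

>>> jog_arm --claw '[1,1,1,1,1,1,1,1,1,1,1]' --delta_pos '[[-0.1326,0.1077,0],[-0.1326,0.1077,0],[-0.1326,0.1077,0],[-0.1326,0.1077,0],[-0.1326,0.1077,0],[-0.1326,0.1077,0],[-0.1326,0.1077,0],[-0.1326,0.1077,0],[-0.1326,0.1077,0],[-0.1326,0.1077,0],[-0.1326,0.1077,0]]' --angular '[[0,0,0],[0,0,0],[0,0,0],[0,0,0],[0,0,0],[0,0,0],[0,0,0],[0,0,0],[0,0,0],[0,0,0],[0,0,0]]'

```text
clock: 3.27
ee_pos: [326.9, -185.6, 242.3]
tcp_rot: [[-0.944, -0.331, 0.0], [-0.331, 0.944, -0.0], [-0.0, -0.0, -1.0]]
contact_force: [-0.4, -1.2, -0.1]
opening: 0.999
grip_force: 0.0
```

>>> jog_arm --claw '[1,1,1,1,1,1,1,1,1,1,1,1]' --delta_pos '[[-0.1326,0.1077,0],[-0.1326,0.1077,0],[-0.1326,0.1077,0],[-0.1326,0.1077,0],[-0.1326,0.1077,0],[-0.1326,0.1077,0],[-0.1326,0.1077,0],[-0.1326,0.1077,0],[-0.1326,0.1077,0],[-0.1326,0.1077,0],[-0.1326,0.1077,0],[0,0,0]]' --angular '[[0,0,0],[0,0,0],[0,0,0],[0,0,0],[0,0,0],[0,0,0],[0,0,0],[0,0,0],[0,0,0],[0,0,0],[0,0,0],[0,0,0]]'

```text
clock: 4.27
ee_pos: [523.9, 138.3, 241.7]
tcp_rot: [[-0.942, -0.335, 0.001], [-0.335, 0.942, 0.002], [-0.001, 0.001, -1.0]]
contact_force: [-1.9, -0.5, -0.7]
opening: 0.997
grip_force: 0.0
```

Run:
```python
from h import *
s=ctrl.read_state();im=ctrl.get_image('wrist')[:,:,::-1].copy();cv2.imwrite('pics/w1.png',im)
print(s['ee_pos'],s['tcp_rot'],s['contact_force'],s['clock'])
hsv=cv2.cvtColor(im,cv2.COLOR_BGR2HSV).astype(int);H,S,V=hsv[...,0],hsv[...,1],hsv[...,2]
for c in big((H<16)&(S>150)&(V>90),5):
    P=plane('wrist',c,62,s)[:,:2].astype(np.float32);print(cv2.contourArea(c),c.reshape(-1,2).mean(0),cv2.minAreaRect(P),cv2.boxPoints(cv2.minAreaRect(P)))
```

```text
[523.9  138.26 241.67] [[-0.94 -0.33  0.  ]
 [-0.33  0.94  0.  ]
 [-0.    0.   -1.  ]] [-1.92 -0.47 -0.71] 4.2667
442.0 [441.5  165.46] ((447.8278503417969, 325.89697265625), (15.598882675170898, 42.1484375), 8.06667709350586) [[437.15 345.67]
 [443.06 303.94]
 [458.51 306.13]
 [452.59 347.86]]
34.5 [453.24 134.76] ((412.9981384277344, 321.1374206542969), (6.369644641876221, 9.034886360168457), 7.768690586090088) [[409.23 325.18]
 [410.45 316.23]
 [416.76 317.09]
 [415.54 326.04]]
34.5 [457.81 154.19] ((430.0049133300781, 337.38885498046875), (6.311015605926514, 9.257750511169434), 7.523174285888672) [[426.27 341.56]
 [427.48 332.39]
 [433.74 333.21]
 [432.53 342.39]]
32.0 [287.77 167.29] ((508.8656921386719, 163.02415466308594), (16.816120147705078, 6.606550693511963), 20.806570053100586) [[499.83 163.13]
 [502.18 156.95]
 [517.9  162.92]
 [515.55 169.1 ]]
27.5 [235.  167.7] ((528.7633666992188, 110.25196075439453), (14.619222640991211, 5.498469352722168), 17.95269203186035) [[520.96 110.61]
 [522.66 105.38]
 [536.56 109.89]
 [534.87 115.12]]
```

View pics/w1.png

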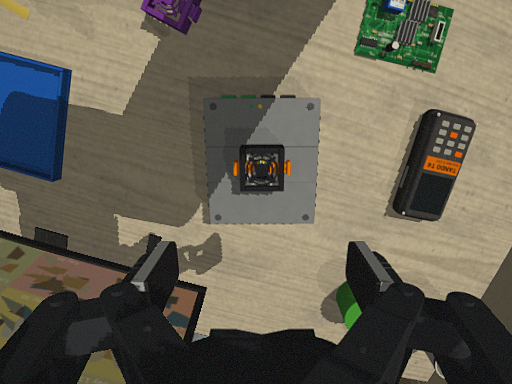

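The wrist view shows the guard at (262,168), tab pads at (236,168) and (288,167), and both open fingertips at about (165,245) and (360,245). The guard's centre is therefore near (518.7, 136.6). I'll check the open fingertips' z in the tool frame from this picture, then approach.

Run:
```python
from h import *
s={'tcp_rot':np.eye(3),'ee_pos':np.zeros(3)}
uv=[(176,243),(160,243),(133,290),(348,243),(364,243),(390,290)]
o,d=rays('wrist',uv,s)
for p,r in zip(uv,d):
    y=42.5*np.sign(p[0]-262); print(p,o+r*(y-o[1])/r[1])
```

```text
(176, 243) [  6.97 -42.5   -0.68]
(160, 243) [ 17.6  -42.5  -21.51]
(133, 290) [ 14.69 -42.5  -50.1 ]
(348, 243) [ 9.06 42.5  -4.7 ]
(364, 243) [ 19.31  42.5  -24.79]
(390, 290) [ 16.    42.5  -51.84]
```

>>> jog_arm --claw '[1,1,1,1,1,1,1,1]' --delta_pos '[[0.0137,0.0005,0.1],[0.0137,0.0005,0.1],[0,0,0.1],[0,0,0.1],[0,0,0.1],[0,0,0.1],[0,0,0.1],[0,0,0]]' --angular '[[0,0,0],[0,0,0],[0,0,0],[0,0,0],[0,0,0],[0,0,0],[0,0,0],[0,0,0]]'

```text
clock: 4.98
ee_pos: [513.5, 131.2, 99.1]
tcp_rot: [[-0.943, -0.332, -0.006], [-0.332, 0.943, -0.001], [0.006, 0.001, -1.0]]
contact_force: [-1.0, 0.1, 0.1]
opening: 1.0
grip_force: 0.0
```

>>> jog_arm --claw '[1,1,1,1]' --delta_pos '[[0,0,0],[0,0,0],[0,0,0],[0,0,0]]' --angular '[[0,0,0],[0,0,0],[0,0,0],[0,0,0]]'

```text
clock: 5.32
ee_pos: [517.3, 132.3, 103.6]
tcp_rot: [[-0.942, -0.335, 0.002], [-0.335, 0.942, 0.0], [-0.002, -0.0, -1.0]]
contact_force: [0.4, 0.0, 0.3]
opening: 1.001
grip_force: 0.0
```

>>> jog_arm --claw '[1,1,1,1,1,1,1,1]' --delta_pos '[[-0.0138,0.0179,0],[0,0,0.05],[0,0,0.05],[0,0,0],[0,0,0],[0,0,0],[0,0,0],[0,0,0]]' --angular '[[0,0,0],[0,0,0],[0,0,0],[0,0,0],[0,0,0],[0,0,0],[0,0,0],[0,0,0]]'

```text
clock: 5.98
ee_pos: [518.1, 136.6, 82.5]
tcp_rot: [[-0.942, -0.336, 0.0], [-0.336, 0.942, 0.0], [-0.0, -0.0, -1.0]]
contact_force: [-0.5, 0.2, -0.6]
opening: 1.0
grip_force: 0.0
```

Run:
```python
from h import *
s=ctrl.read_state();im=ctrl.get_image('wrist')[:,:,::-1].copy();cv2.imwrite('pics/w2.png',im)
print(s['ee_pos'],s['tcp_rot'],s['contact_force'],s['clock'])
hsv=cv2.cvtColor(im,cv2.COLOR_BGR2HSV).astype(int);H,S,V=hsv[...,0],hsv[...,1],hsv[...,2]
for c in big((H<16)&(S>150)&(V>90),6):
    P=plane('wrist',c,62,s);Q=((P-s['ee_pos'])@s['tcp_rot'])[:,:2].astype(np.float32)
    print(cv2.contourArea(c),c.reshape(-1,2).mean(0),'tool',Q.min(0),Q.max(0),cv2.minAreaRect(Q))
```

```text
[518.09 136.64  82.51] [[-0.94 -0.34  0.  ]
 [-0.34  0.94  0.  ]
 [-0.   -0.   -1.  ]] [-0.49  0.25 -0.59] 5.9833
266.0 [212.71 235.15] tool [ -8.35 -30.95] [ 11.27 -24.43] ((1.4457168579101562, -27.796979904174805), (19.80602264404297, 6.340249061584473), 2.6521432399749756)
173.5 [310.64 234.53] tool [-8.32 25.27] [11.29 31.73] ((1.458796501159668, 28.583879470825195), (6.337614059448242, 19.77130699157715), 87.33696746826172)
67.0 [238.   237.89] tool [ -5.02 -15.56] [  5.14 -10.2 ] ((-0.06373214721679688, -13.030920028686523), (10.640523910522461, 3.5099501609802246), 16.732315063476562)
46.5 [284.68 236.43] tool [-5.01 11.55] [ 5.15 15.81] ((-0.01119089126586914, 13.894311904907227), (3.2188544273376465, 10.620312690734863), 76.02335357666016)
39.0 [231.18 232.74] tool [ -3.1  -18.24] [  7.   -14.11] ((2.5350801944732666, -17.550155639648438), (10.772454261779785, 3.3414669036865234), 20.406063079833984)
33.0 [291.93 234.2 ] tool [-5.01 14.9 ] [ 7.01 18.95] ((1.5242938995361328, 18.457294464111328), (3.462669849395752, 12.61991024017334), 72.3733901977539)
```

View pics/w2.png

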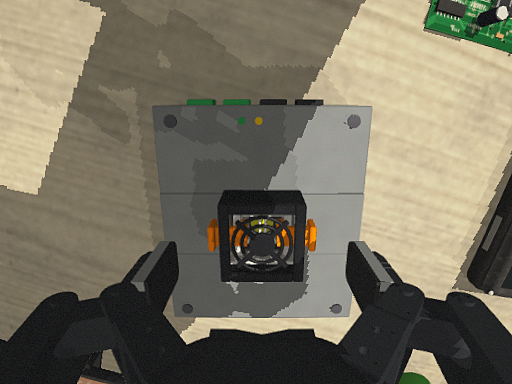

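Centred to about 0.4 mm: pads at (213,235) and (311,235), clear room under both fingers. I'll descend and close to just short of the pads.

>>> jog_arm --claw '[1,1,1,1,0.8,0.7,0.65,0.6,0.6,0.6,0.6]' --delta_pos '[[0,0.002,0.05],[0,0,0.05],[0,0,0.04],[0,0,0.015],[0,0,0],[0,0,0],[0,0,0],[0,0,0],[0,0,0],[0,0,0],[0,0,0]]' --angular '[[0,0,0],[0,0,0],[0,0,0],[0,0,0],[0,0,0],[0,0,0],[0,0,0],[0,0,0],[0,0,0],[0,0,0],[0,0,0]]' --newtons 20

```text
clock: 6.95
ee_pos: [517.9, 137.0, 51.5]
tcp_rot: [[-0.942, -0.336, 0.0], [-0.336, 0.942, 0.0], [-0.0, -0.0, -1.0]]
contact_force: [0.0, 0.2, -0.1]
opening: 0.807
grip_force: 0.0
```

>>> jog_arm --claw '[0.55,0.55,0.55,0.55]' --delta_pos '[[0,0,0],[0,0,0],[0,0,0],[0,0,0]]' --angular '[[0,0,0],[0,0,0],[0,0,0],[0,0,0]]'

```text
clock: 7.28
ee_pos: [517.7, 137.0, 51.3]
tcp_rot: [[-0.942, -0.336, 0.0], [-0.336, 0.942, -0.0], [-0.0, -0.0, -1.0]]
contact_force: [-0.0, 0.3, -0.2]
opening: 0.776
grip_force: 0.0
```

>>> jog_arm --claw '[0.5,0.48,0.46,0.45,0.45,0.45]' --delta_pos '[[0,0,0],[0,0,0],[0,0,0],[0,0,0],[0,0,0],[0,0,0]]' --angular '[[0,0,0],[0,0,0],[0,0,0],[0,0,0],[0,0,0],[0,0,0]]'

```text
clock: 7.78
ee_pos: [517.8, 137.0, 51.4]
tcp_rot: [[-0.942, -0.336, 0.0], [-0.336, 0.942, -0.0], [-0.0, -0.0, -1.0]]
contact_force: [-0.5, -1.9, 3.6]
opening: 0.726
grip_force: 1.8
```

>>> jog_arm --claw '[0.43,0.42,0.41,0.41,0.41,0.41]' --delta_pos '[[0,0,0],[0,0,0],[0,0,0],[0,0,0],[0,0,0],[0,0,0]]' --angular '[[0,0,0],[0,0,0],[0,0,0],[0,0,0],[0,0,0],[0,0,0]]'

```text
clock: 8.28
ee_pos: [517.9, 137.0, 51.5]
tcp_rot: [[-0.942, -0.336, 0.0], [-0.336, 0.942, 0.0], [-0.0, -0.0, -1.0]]
contact_force: [-2.0, -1.3, 5.4]
opening: 0.704
grip_force: 3.3
```

>>> jog_arm --claw '[0.4,0.39,0.38,0.38,0.38]' --delta_pos '[[0,0,0],[0,0,0],[0,0,0],[0,0,0],[0,0,0]]' --angular '[[0,0,0],[0,0,0],[0,0,0],[0,0,0],[0,0,0]]'

```text
clock: 8.7
ee_pos: [517.9, 137.0, 51.5]
tcp_rot: [[-0.942, -0.336, 0.0], [-0.336, 0.942, 0.0], [-0.0, -0.0, -1.0]]
contact_force: [-0.4, -1.1, 6.3]
opening: 0.693
grip_force: 4.4
```

>>> jog_arm --claw '[0.37,0.36,0.35,0.35,0.35]' --delta_pos '[[0,0,-0.002],[0,0,-0.002],[0,0,0],[0,0,0],[0,0,0]]' --angular '[[0,0,0],[0,0,0],[0,0,0],[0,0,0],[0,0,0]]'

```text
clock: 9.12
ee_pos: [517.5, 137.1, 51.9]
tcp_rot: [[-0.942, -0.336, -0.0], [-0.336, 0.942, 0.0], [0.0, 0.0, -1.0]]
contact_force: [-0.0, 0.1, -0.8]
opening: 0.675
grip_force: 5.5
```

>>> jog_arm --claw '[0.34,0.33,0.32,0.32,0.32]' --delta_pos '[[0,0,-0.001],[0,0,0],[0,0,0],[0,0,0],[0,0,0]]' --angular '[[0,0,0],[0,0,0],[0,0,0],[0,0,0],[0,0,0]]'

```text
clock: 9.53
ee_pos: [517.7, 137.0, 52.3]
tcp_rot: [[-0.942, -0.336, -0.0], [-0.336, 0.942, -0.0], [0.0, 0.0, -1.0]]
contact_force: [0.5, 0.8, -1.1]
opening: 0.662
grip_force: 6.6
```

>>> jog_arm --claw '[0.31,0.3,0.3,0.3]' --delta_pos '[[0,0,-0.001],[0,0,0],[0,0,0],[0,0,0]]' --angular '[[0,0,0],[0,0,0],[0,0,0],[0,0,0]]'

```text
clock: 9.87
ee_pos: [517.8, 137.0, 52.5]
tcp_rot: [[-0.942, -0.336, 0.0], [-0.336, 0.942, 0.0], [-0.0, -0.0, -1.0]]
contact_force: [0.6, 0.5, -0.5]
opening: 0.654
grip_force: 7.3
```

>>> jog_arm --claw '[0.29,0.28,0.28,0.28]' --delta_pos '[[0,0,-0.001],[0,0,0],[0,0,0],[0,0,0]]' --angular '[[0,0,0],[0,0,0],[0,0,0],[0,0,0]]'

```text
clock: 10.2
ee_pos: [517.8, 137.0, 52.7]
tcp_rot: [[-0.942, -0.336, 0.0], [-0.336, 0.942, 0.0], [-0.0, 0.0, -1.0]]
contact_force: [-0.0, -0.2, -1.0]
opening: 0.643
grip_force: 8.0
```

>>> jog_arm --claw '[0.27,0.26,0.26,0.26]' --delta_pos '[[0,0,-0.001],[0,0,0],[0,0,0],[0,0,0]]' --angular '[[0,0,0],[0,0,0],[0,0,0],[0,0,0]]'

```text
clock: 10.53
ee_pos: [517.7, 137.0, 52.9]
tcp_rot: [[-0.942, -0.336, 0.0], [-0.336, 0.942, -0.0], [-0.0, -0.0, -1.0]]
contact_force: [-1.0, 0.3, -0.5]
opening: 0.629
grip_force: 8.8
```

>>> jog_arm --claw '[0.25,0.24,0.24,0.24]' --delta_pos '[[0,0,-0.001],[0,0,0],[0,0,0],[0,0,0]]' --angular '[[0,0,0],[0,0,0],[0,0,0],[0,0,0]]'

```text
clock: 10.87
ee_pos: [517.7, 137.0, 53.1]
tcp_rot: [[-0.942, -0.336, -0.0], [-0.336, 0.942, 0.0], [0.0, 0.0, -1.0]]
contact_force: [0.1, 0.7, -0.6]
opening: 0.623
grip_force: 9.5
```

>>> jog_arm --claw '[0.24,0.24,0.24,0.24]' --delta_pos '[[0,0,-0.003],[0,0,0],[0,0,0],[0,0,0]]' --angular '[[0,0,0],[0,0,0],[0,0,0],[0,0,0]]'

```text
clock: 11.2
ee_pos: [517.8, 137.0, 53.7]
tcp_rot: [[-0.942, -0.336, 0.0], [-0.336, 0.942, 0.0], [-0.0, -0.0, -1.0]]
contact_force: [0.8, -0.1, -1.0]
opening: 0.622
grip_force: 9.5
```

>>> jog_arm --claw '[0.24,0.24,0.24,0.24]' --delta_pos '[[0,0,-0.002],[0,0,0],[0,0,0],[0,0,0]]' --angular '[[0,0,0],[0,0,0],[0,0,0],[0,0,0]]'

```text
clock: 11.53
ee_pos: [517.7, 137.0, 54.0]
tcp_rot: [[-0.942, -0.336, -0.0], [-0.336, 0.942, 0.0], [0.0, 0.0, -1.0]]
contact_force: [0.6, 0.1, -2.1]
opening: 0.62
grip_force: 9.4
```

>>> jog_arm --claw '[0.24,0.24,0.24,0.24]' --delta_pos '[[0,0,-0.001],[0,0,0],[0,0,0],[0,0,0]]' --angular '[[0,0,0],[0,0,0],[0,0,0],[0,0,0]]'

```text
clock: 11.87
ee_pos: [517.6, 137.0, 54.2]
tcp_rot: [[-0.942, -0.336, -0.0], [-0.336, 0.942, -0.0], [0.0, 0.0, -1.0]]
contact_force: [0.5, 0.1, -4.3]
opening: 0.622
grip_force: 9.3
```

Still hooked at about 5 mm: the pull rises while it doesn't lift. I'll ease down and squeeze a little more.

>>> jog_arm --claw '[0.24,0.23,0.22,0.22,0.22]' --delta_pos '[[0,0,0.002],[0,0,0],[0,0,0],[0,0,0],[0,0,0]]' --angular '[[0,0,0],[0,0,0],[0,0,0],[0,0,0],[0,0,0]]'

```text
clock: 12.28
ee_pos: [517.9, 137.0, 54.0]
tcp_rot: [[-0.942, -0.336, 0.0], [-0.336, 0.942, 0.0], [-0.0, -0.0, -1.0]]
contact_force: [-0.1, 0.6, -1.5]
opening: 0.613
grip_force: 10.2
```

>>> jog_arm --claw '[0.21,0.2,0.2,0.2]' --delta_pos '[[0,0,0],[0,0,0],[0,0,0],[0,0,0]]' --angular '[[0,0,0],[0,0,0],[0,0,0],[0,0,0]]'

```text
clock: 12.62
ee_pos: [517.8, 137.0, 53.9]
tcp_rot: [[-0.942, -0.336, 0.0], [-0.336, 0.942, 0.0], [-0.0, 0.0, -1.0]]
contact_force: [0.1, -0.5, -1.8]
opening: 0.601
grip_force: 11.0
```

>>> jog_arm --claw '[0.2,0.2,0.2,0.2]' --delta_pos '[[0,0,-0.002],[0,0,0],[0,0,0],[0,0,0]]' --angular '[[0,0,0],[0,0,0],[0,0,0],[0,0,0]]'

```text
clock: 12.95
ee_pos: [517.8, 137.0, 54.3]
tcp_rot: [[-0.942, -0.336, 0.0], [-0.336, 0.942, -0.0], [-0.0, -0.0, -1.0]]
contact_force: [-0.5, -0.4, -0.5]
opening: 0.602
grip_force: 11.0
```

>>> jog_arm --claw '[0.2,0.2,0.2,0.2]' --delta_pos '[[0,0,-0.001],[0,0,0],[0,0,0],[0,0,0]]' --angular '[[0,0,0],[0,0,0],[0,0,0],[0,0,0]]'

```text
clock: 13.28
ee_pos: [517.7, 137.0, 54.5]
tcp_rot: [[-0.942, -0.336, -0.0], [-0.336, 0.942, -0.0], [0.0, 0.0, -1.0]]
contact_force: [0.6, 0.3, 0.1]
opening: 0.602
grip_force: 11.0
```

>>> jog_arm --claw '[0.2,0.2,0.2,0.2]' --delta_pos '[[0,0,-0.002],[0,0,0],[0,0,0],[0,0,0]]' --angular '[[0,0,0],[0,0,0],[0,0,0],[0,0,0]]'

```text
clock: 13.62
ee_pos: [517.7, 137.0, 54.9]
tcp_rot: [[-0.942, -0.336, 0.0], [-0.336, 0.942, 0.0], [-0.0, -0.0, -1.0]]
contact_force: [0.8, -1.2, -0.9]
opening: 0.597
grip_force: 11.0
```

>>> jog_arm --claw '[0.2,0.2,0.2,0.2]' --delta_pos '[[0,0,-0.003],[0,0,0],[0,0,0],[0,0,0]]' --angular '[[0,0,0],[0,0,0],[0,0,0],[0,0,0]]'

```text
clock: 13.95
ee_pos: [517.8, 137.0, 55.5]
tcp_rot: [[-0.942, -0.336, 0.0], [-0.336, 0.942, 0.0], [-0.0, 0.0, -1.0]]
contact_force: [0.6, 0.7, -1.5]
opening: 0.604
grip_force: 11.0
```

Both tabs have let go: it rises with only about 1 N of load. I'll lift straight up.

>>> jog_arm --claw '[0.2,0.2,0.2,0.2,0.2]' --delta_pos '[[0,0,-0.005],[0,0,-0.005],[0,0,-0.005],[0,0,-0.005],[0,0,0]]' --angular '[[0,0,0],[0,0,0],[0,0,0],[0,0,0],[0,0,0]]'

```text
clock: 14.37
ee_pos: [517.9, 137.1, 59.8]
tcp_rot: [[-0.942, -0.336, 0.0], [-0.336, 0.942, 0.0], [-0.0, -0.0, -1.0]]
contact_force: [-0.2, -0.3, -1.2]
opening: 0.605
grip_force: 11.0
```

>>> jog_arm --claw '[0.2,0.2,0.2,0.2,0.2,0.2,0.2,0.2]' --delta_pos '[[0,0,-0.01],[0,0,-0.02],[0,0,-0.03],[0,0,-0.05],[0,0,-0.07],[0,0,-0.08],[0,0,-0.08],[0,0,-0.03]]' --angular '[[0,0,0],[0,0,0],[0,0,0],[0,0,0],[0,0,0],[0,0,0],[0,0,0],[0,0,0]]'

```text
clock: 15.03
ee_pos: [519.0, 137.2, 136.4]
tcp_rot: [[-0.942, -0.336, 0.004], [-0.336, 0.942, 0.0], [-0.003, -0.001, -1.0]]
contact_force: [0.3, 0.1, 0.3]
opening: 0.602
grip_force: 11.0
```

Run:
```python
from h import *
im=ctrl.get_image('wrist')[:,:,::-1];cv2.imwrite('pics/w3.png',im);s=ctrl.read_state();print(s['ee_pos'],s['grip_force'],s['joint_pos'])
```

```text
[519.3  137.24 136.49] 10.96951648592949 [ 0.12  0.39 -0.3   0.87 -0.   -0.22]
```

View pics/w3.png

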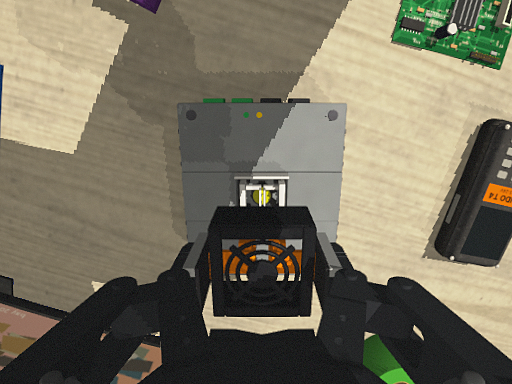

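The guard is held level at (262,260) and well clear of the collar. I'll carry it over the near part of the tray, aiming for (550, −190).

>>> jog_arm --claw '[0.2,0.2,0.2,0.2,0.2,0.2,0.2,0.2,0.2,0.2,0.2,0.2]' --delta_pos '[[0.0107,-0.0427,0],[0.0249,-0.0996,0],[0.0356,-0.1423,0],[0.0427,-0.1708,0],[0.0427,-0.1708,0],[0.0427,-0.1708,0],[0.0427,-0.1708,0],[0.0427,-0.1708,0],[0.0427,-0.1708,0],[0.0356,-0.1423,0],[0.0249,-0.0996,0],[0.0107,-0.0427,0]]' --angular '[[0,0,0],[0,0,0],[0,0,0],[0,0,0],[0,0,0],[0,0,0],[0,0,0],[0,0,0],[0,0,0],[0,0,0],[0,0,0],[0,0,0]]'

```text
clock: 16.08
ee_pos: [549.0, -193.4, 132.3]
tcp_rot: [[-0.943, -0.333, -0.001], [-0.333, 0.943, -0.0], [0.001, 0.0, -1.0]]
contact_force: [-0.2, 0.5, -1.4]
opening: 0.603
grip_force: 11.0
```

>>> jog_arm --claw '[0.2,0.2,0.2,0.2,0.2,0.2]' --delta_pos '[[0,0,0],[0,0,0],[0,0,0],[0,0,0],[0,0,0],[0,0,0]]' --angular '[[0,0,0],[0,0,0],[0,0,0],[0,0,0],[0,0,0],[0,0,0]]'

```text
clock: 16.58
ee_pos: [549.8, -189.2, 133.6]
tcp_rot: [[-0.941, -0.337, 0.0], [-0.337, 0.941, 0.0], [-0.0, 0.0, -1.0]]
contact_force: [0.5, -0.1, -1.2]
opening: 0.602
grip_force: 11.0
```

Run:
```python
from h import *
im=ctrl.get_image('wrist')[:,:,::-1];cv2.imwrite('pics/w4.png',im)
```

```text
(no output)
```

View pics/w4.png

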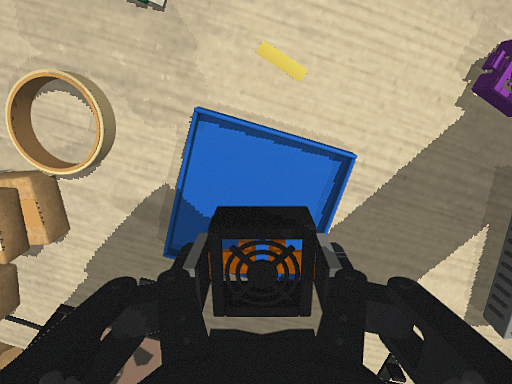

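It is over the tray, whose near corners show at (197,108) and (355,155), and the guard is still level. I'll descend and feel for the floor.

>>> jog_arm --claw '[0.2,0.2,0.2,0.2,0.2,0.2,0.2,0.2,0.2,0.2,0.2,0.2]' --delta_pos '[[0,0,0.03],[0,0,0.06],[0,0,0.08],[0,0,0.09],[0,0,0.09],[0,0,0.08],[0,0,0.05],[0,0,0.03],[0,0,0.015],[0,0,0.01],[0,0,0],[0,0,0]]' --angular '[[0,0,0],[0,0,0],[0,0,0],[0,0,0],[0,0,0],[0,0,0],[0,0,0],[0,0,0],[0,0,0],[0,0,0],[0,0,0],[0,0,0]]'

```text
clock: 17.63
ee_pos: [550.2, -190.3, 27.1]
tcp_rot: [[-0.942, -0.336, 0.001], [-0.336, 0.942, -0.0], [-0.001, -0.001, -1.0]]
contact_force: [-0.0, -0.4, -0.1]
opening: 0.602
grip_force: 11.0
```

>>> jog_arm --claw '[0.2,0.2,0.2,0.2,0.2]' --delta_pos '[[0,0,0.005],[0,0,0.005],[0,0,0],[0,0,0],[0,0,0]]' --angular '[[0,0,0],[0,0,0],[0,0,0],[0,0,0],[0,0,0]]'

```text
clock: 18.05
ee_pos: [549.8, -190.1, 24.6]
tcp_rot: [[-0.942, -0.336, 0.0], [-0.336, 0.942, -0.0], [-0.0, -0.0, -1.0]]
contact_force: [0.6, 0.0, -0.4]
opening: 0.602
grip_force: 11.0
```

>>> jog_arm --claw '[0.2,0.2,0.2,0.2,0.2,0.2,0.2,0.2]' --delta_pos '[[0,0,0.005],[0,0,0.005],[0,0,0.005],[0,0,0.005],[0,0,0.005],[0,0,0],[0,0,0],[0,0,0]]' --angular '[[0,0,0],[0,0,0],[0,0,0],[0,0,0],[0,0,0],[0,0,0],[0,0,0],[0,0,0]]'

```text
clock: 18.72
ee_pos: [549.7, -190.0, 19.5]
tcp_rot: [[-0.942, -0.336, -0.0], [-0.336, 0.942, 0.0], [0.0, 0.0, -1.0]]
contact_force: [0.2, 0.1, -0.7]
opening: 0.603
grip_force: 11.0
```

>>> jog_arm --claw '[0.2,0.2,0.2,0.2]' --delta_pos '[[0,0,0.002],[0,0,0.002],[0,0,0],[0,0,0]]' --angular '[[0,0,0],[0,0,0],[0,0,0],[0,0,0]]'

```text
clock: 19.05
ee_pos: [549.7, -190.0, 18.7]
tcp_rot: [[-0.942, -0.336, -0.0], [-0.336, 0.942, 0.0], [0.0, 0.0, -1.0]]
contact_force: [-0.2, -0.6, -0.8]
opening: 0.602
grip_force: 11.0
```

>>> jog_arm --claw '[0.2,0.2,0.2,0.2,0.2]' --delta_pos '[[0,0,0.002],[0,0,0.002],[0,0,0],[0,0,0],[0,0,0]]' --angular '[[0,0,0],[0,0,0],[0,0,0],[0,0,0],[0,0,0]]'

```text
clock: 19.47
ee_pos: [549.7, -190.0, 17.9]
tcp_rot: [[-0.942, -0.336, 0.0], [-0.336, 0.942, 0.0], [-0.0, 0.0, -1.0]]
contact_force: [-0.8, 0.1, -0.7]
opening: 0.601
grip_force: 11.0
```

>>> jog_arm --claw '[0.2,0.2,0.2,0.2,0.2]' --delta_pos '[[0,0,0.002],[0,0,0.001],[0,0,0],[0,0,0],[0,0,0]]' --angular '[[0,0,0],[0,0,0],[0,0,0],[0,0,0],[0,0,0]]'

```text
clock: 19.88
ee_pos: [549.7, -190.0, 17.3]
tcp_rot: [[-0.942, -0.336, 0.0], [-0.336, 0.942, 0.0], [-0.0, 0.0, -1.0]]
contact_force: [0.2, 0.2, -0.4]
opening: 0.606
grip_force: 11.0
```

>>> jog_arm --claw '[0.2,0.2,0.2,0.2,0.2]' --delta_pos '[[0,0,0.002],[0,0,0.001],[0,0,0],[0,0,0],[0,0,0]]' --angular '[[0,0,0],[0,0,0],[0,0,0],[0,0,0],[0,0,0]]'

```text
clock: 20.3
ee_pos: [549.8, -190.2, 17.2]
tcp_rot: [[-0.942, -0.336, 0.0], [-0.336, 0.942, -0.0], [-0.0, -0.0, -1.0]]
contact_force: [-1.1, 0.1, 5.2]
opening: 0.599
grip_force: 11.0
```

>>> jog_arm --claw '[0.2,0.2,0.2,0.2,0.2]' --delta_pos '[[0,0,0.001],[0,0,0.001],[0,0,0],[0,0,0],[0,0,0]]' --angular '[[0,0,0],[0,0,0],[0,0,0],[0,0,0],[0,0,0]]'

```text
clock: 20.72
ee_pos: [549.9, -190.3, 17.1]
tcp_rot: [[-0.942, -0.336, 0.001], [-0.336, 0.942, -0.001], [-0.0, -0.001, -1.0]]
contact_force: [-2.3, 0.6, 8.9]
opening: 0.6
grip_force: 11.1
```

Floor contact. I'll ease up 0.4 mm, release slowly, then go straight up.

>>> jog_arm --claw '[0.22,0.26,0.3,0.34,0.38,0.42,0.46,0.5,0.56,0.62,0.68,0.68]' --delta_pos '[[0,0,-0.002],[0,0,0],[0,0,0],[0,0,0],[0,0,0],[0,0,0],[0,0,0],[0,0,0],[0,0,0],[0,0,0],[0,0,0],[0,0,0]]' --angular '[[0,0,0],[0,0,0],[0,0,0],[0,0,0],[0,0,0],[0,0,0],[0,0,0],[0,0,0],[0,0,0],[0,0,0],[0,0,0],[0,0,0]]'

```text
clock: 21.72
ee_pos: [549.8, -190.0, 16.8]
tcp_rot: [[-0.942, -0.336, 0.0], [-0.336, 0.942, -0.0], [-0.0, -0.0, -1.0]]
contact_force: [-0.5, 0.4, 0.4]
opening: 0.834
grip_force: 0.0
```

>>> jog_arm --claw '[0.72,0.72,0.72,0.72,0.72,0.72,0.72,0.72,0.72,0.72,0.72,0.72]' --delta_pos '[[0,0,0],[0,0,0],[0,0,-0.01],[0,0,-0.03],[0,0,-0.06],[0,0,-0.1],[0,0,-0.1],[0,0,-0.1],[0,0,-0.1],[0,0,0],[0,0,0],[0,0,0]]' --angular '[[0,0,0],[0,0,0],[0,0,0],[0,0,0],[0,0,0],[0,0,0],[0,0,0],[0,0,0],[0,0,0],[0,0,0],[0,0,0],[0,0,0]]'

```text
clock: 22.72
ee_pos: [549.5, -189.9, 116.5]
tcp_rot: [[-0.942, -0.336, -0.0], [-0.336, 0.942, 0.0], [0.0, 0.0, -1.0]]
contact_force: [-1.3, -0.6, -0.6]
opening: 0.861
grip_force: 0.0
```

Run:
```python
from h import *
im=ctrl.get_image('wrist')[:,:,::-1];cv2.imwrite('pics/w5.png',im)
```

```text
(no output)
```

View pics/w5.png

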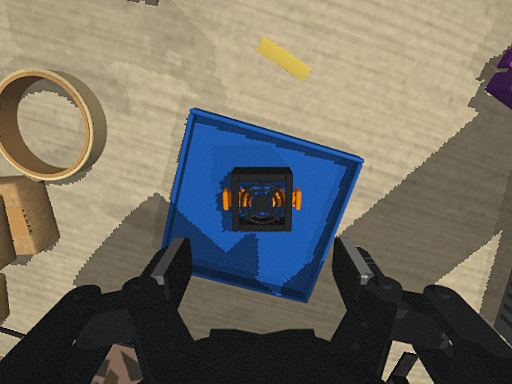

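The guard sits flat and upright at (262,200), well inside the tray, with the fingers clear. I'll hand it in.

```bash
python3 -c "
from bench import ctrl
print(ctrl.close_job())"
```

```text
the job is handed in; nothing more can be done
None
```

I unclipped the guard, lifted it off level and set it down flat and right way up inside the tray; the job is handed in at about 23 s, and no verdict came back.

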